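# Seat the coupling's dust cap, then lift it out of the picking tray with tongs

## Robot

A 6-joint arm with a two-finger parallel gripper is mounted at the origin on the work surface. World frame = base frame: x ahead of the robot, y to its left, z up, the work surface at z = 0. Lengths are in m, angles in rad, forces in N, time in s.
With the tool pointing down it reaches from about 0.375 to 0.975 m from the base axis. Payload 3.8 kg.
Tool frame: the origin (TCP) lies midway between the tips of the shut fingers; the grasp point (between the pads) lies 19 mm behind it; z points along the fingers, y is the direction in which the jaws open and shut (so a half turn about z gives the same grasp; the last joint's range is limited). The gripper opens to 88 mm and grips with 3 to 60 N. Pads are 18 mm wide; open, the fingers measure 123 mm over their backs; the gripper's body (75 mm by 187 mm) begins 45 mm behind the grasp point.
Start: joints at [-1.229, 0.264, 1.604, -0, 1.274, -0.037], TCP at [0.25, -0.627, 0.239] pointing down, gripper open.
Joint ranges: [-2.63, 2.63], [-0.94, 2.18], [0.31, 2.57], [-1.31, 4.45], [0, 2.66], [-2.55, 2.55]. Speed limits (rad/s): [2.57, 2.57, 3.14, 3.14, 3.14, 3.14].

## Interface

Orientations are given as a rotation vector (axis times angle).
In Python, from plant import env, optics, models gives the robot as it stands.
- The arm moves only by the tool carry_out, never from a script. Its argument "motion" is a list of rows, each an object with "travel": the shift along the tool's x, y, z in mm, a list of three; "spin": the turn about the tool's z in degrees. A call has 1 to 20 rows; each row shifts and turns the commanded pose from where the row before left it, along the tool's axes as they then stand; what a row does not reach is not made up. A row lasts 1/8 s, in which the tool goes at most 62.5 mm and 10.7 degrees, less where a joint would pass 70% of its speed; a pose out of reach is approached as far as the arm can. A call is refused whole if a number of a shift passes 62.5 or a number of a turn 10.7, either way. A call with a gripper value outside its range is refused whole. "claw" is the closure in counts, from 0 (fully open) to 255 (shut), set as the call begins (left out, the last holds). The fingers move at their own pace and stop on an object; "newtons" is the grip in N (left out, the last holds). Time passes only in rows, so rows that do not move let the fingers close. It gives the time, the measured TCP pose, the force and the opening at its end, in the units of the state.
- env.sense(): the state, without advancing time (a new reading comes with each control period).
- optics.camera(name): name is "side" or "top" or "wrist"; returns a dict with "frame" (400x640x3 uint8, blue, green, red), "mtx" (3x3 intrinsics, pixels), "rvec" (rotation vector, rad) and "tvec" (3), from world to camera coordinates, as OpenCV has them. Camera axes: x right, y down, z forward; pixel columns grow to the right and rows downward; lengths in m; the calibration is good to about 2 mm. A picture is of the moment at which its call begins. There is no depth.
- env.finish_job(): hands the job in, once; it reports no verdict.
Trained networks look in the newest picture that a camera, given by its name, has taken for a name from the list of things; names that differ only in an ending like _2 or _b are one class to them, and where a whole thing is asked for, a point or a joint stands for the part that bears it (a point fixed in the world has none). Each returns a list of dicts, best first, with "score" (0 to 1); they miss things now and then, are a little off and sometimes report something else, mostly with a low value. They report only what shows in the picture. A call takes as long as a camera call.
- models.boxes_of(camera, thing): "pixel" ([column, row] in pixels, amid what is visible of it).
The state is a dict: "time_s": time; "q": joint angles; "dq": joint speeds; "joint_torque": joint torques, N m; "ee_pos": TCP position; "orientation": TCP orientation; "wrist_force": force on the tool from outside, world axes, zero at the start; "moment": the same for the moment, N m; "finger_gap": finger opening in m.
Only numpy, scipy, OpenCV 4.12 (cv2) and the standard library are available. Lean on these libraries where they do the work, as an engineer would, in place of code of your own. Each camera call takes 0.05 s, during which the arm holds its last target. There are 200 camera calls.

## Task

Press the yellow dust cap fully home on its metal coupling where it stands in the green tray. Then take the sprung tongs from their rest, close their jaws on that yellow-capped coupling and lift it, upright, at least 10 cm clear of the tray; finish while still holding it up there in the tongs. Lift the coupling only with the tongs, do not knock it over, and leave the blue-capped coupling, the carton and the roll of tape alone.

Things in the scene. Friction and masses are not known exactly. Their poses are not given: they have to be found in the camera images.
- cap_top (a point): centre of the flat top of the yellow dust cap, a disc 36 mm wide, 14 mm thick, on top of the coupling; z up. It slides down the coupling's axis against about 5 N of friction, stays where left and stops firmly when home: its top is then 70 mm above the coupling's underside (35 mm above coupling_center)
- cap (a joint): how far the yellow cap stands proud, in m: 0 is fully home, 0.010 fully raised; it starts 4 to 9 mm proud
- coupling_center (a point): on the axis of the loose upright yellow-capped metal coupling, 35 mm above its underside, z up. About 60 g: base flange 42 mm wide, 6 mm high; plain barrel 32 mm in diameter from 6 to 56 mm up (where tongs grip it); then the yellow cap, 36 mm wide. It stands on the tray's floor
- tray: fixed low green tray, 150 x 300 mm and 12 mm high with 4 mm walls and a 4 mm floor, lying on the table; origin at the centre of its underside, long side along y
- tongs_grip (a point): centre of the tongs between their two black rubber grip pads, half-way up; x to the jaws, y the line of squeezing, z up. They lie level on the rest; 100 g, 24 mm tall; hinge 90 mm behind this point, jaws 95 mm ahead. Pads: 38 mm long (x), 49 mm apart over their outer faces at rest, 45 mm half-closed, 36 mm when the jaws hold a 32 mm barrel
- tongs_jaws (a point): centre of the space between the red jaws, half-way up, 95 mm ahead of tongs_grip on the same axes. Jaws are shallow V-shapes, 34 mm long (x), 24 mm tall; at rest about 50 mm apart at their ends and 60 mm at the middle, outside width about 70 mm; each closes on the barrel's side
- tongs_left (a joint): how far each tongs arm is squeezed in, rad: 0 at rest (open), 0.07 when the jaws hold the 32 mm barrel, 0.12 at most; both arms move together. A spring pushes each pad out with 8 N at rest, 11 N when closed on the barrel; about half of any grip beyond that reaches the jaws, so 25 to 40 N of grip holds the coupling well
- rest: fixed rest of the tongs: dark base plate 170 x 90 x 5 mm and two wooden cross bars 12 mm wide, up to 30 mm high, 68 mm behind and 62 mm ahead of the origin along x; origin at the centre of its underside, below tongs_grip. Between the bars it is free for fingers down to the plate
- spare_center (a point): bystander: a like coupling with a blue cap (already home), 42 mm in diameter at its base and 70 mm high, standing in the tray; this point is half-way up its axis
- carton: bystander: brown carton 80 x 130 x 60 mm (x, y, z) to the right of the tray (-y); origin at the centre of its underside
- tape: bystander: roll of whitish clear tape (a ring) lying flat, 90 mm in diameter, 30 mm high; origin at the centre of its underside

How it is judged:
On the way, in this order (a step that is already met when the one before it is completed fails the run):
1. the yellow cap is fully home while the coupling stands in the tray and the tongs are still on their rest (value of joint cap below 0.0015 m and height (world z) of coupling_center below 0.045 m and distance of tongs_grip from where it was at the start of the episode below 0.02 m), for 0.2 s.
2. the tongs are taken up off their rest by the gripper, the coupling still standing in the tray (contact force between the fingers and tongs above 1 N and contact force between tongs and rest below 0.05 N and distance of tongs_grip from where it was at the start of the episode above 0.03 m and height (world z) of coupling_center below 0.045 m), for 0.2 s.
At the end, for the whole second after the job is handed in: The yellow-capped coupling hangs still in the tongs' jaws (middle within 30 mm of the jaws' centre), upright within 20 degrees, middle over 125 mm above the table, cap home within 2 mm; the gripper holds the tongs and touches no coupling; tray and rest carry neither (height (world z) of coupling_center above 0.125 m and angle between coupling_center's own z axis and vertical below 0.35 rad and value of joint cap below 0.002 m and contact force between tongs and coupling above 1 N and contact force between the fingers and tongs above 1 N and distance between coupling_center and tongs_jaws below 0.03 m and contact force between each of the arm, the fingers and coupling below 0.05 N and contact force between tongs and tray below 0.05 N and contact force between tongs and rest below 0.05 N and linear speed of coupling below 0.03 m/s); the arm keeps its last pose, push and grip.
It fails at once if the gripper itself lifts the coupling (height (world z) of coupling_center above 0.055 m and contact force between any of the fingers, the arm and coupling above 0.5 N).
It fails at once if the coupling is knocked over (angle between coupling_center's own z axis and vertical above 0.7 rad).
It fails at once if the blue-capped coupling is disturbed (distance of spare_center from where it was at the start of the episode above 0.02 m or angle between spare_center's own z axis and vertical above 0.3 rad).
It fails at once if the carton or the tape is disturbed (distance of any of carton, tape from where it was at the start of the episode above 0.02 m).
It also fails if it takes over 54 s, if anything falls off the work surface, if the arm or the gripper's body presses on something with over 40 N, if the wrist force passes 120 N, or if a joint passes its speed limit or range.

## Working session

There is one attempt and no reset: what is moved stays moved. The work goes in short steps, Python scripts to look and compute and a tool call to move; the robot and the scene stay as the last step left them, time stands still between calls to the robot, and variables do not carry over. Pictures are saved under pics/ and viewed, about 8 in all and at most 12, crops included, and the job is handed in when it is done.

Besides the shell and the picture viewer there is one more tool, called after "Request:" by a JSON object that holds its "api" and its "payload", one argument or row to a line. carry_out: Moves the arm, as the interface text tells. Its arguments: {"type":"object","properties":{"motion":{"type":"array","items":{"type":"object","properties":{"travel":{"type":"array","items":{"type":"number"}},"spin":{"type":"number"}}}},"claw":{"type":"number"},"newtons":{"type":"number"}},"required":["motion"]}

```bash
mkdir -p pics; ls
cat > h.py <<'E'
import numpy as np, cv2
from plant import env, optics, models
def cam(n, save=None):
    c=optics.camera(n)
    if save: cv2.imwrite('pics/'+save,c['frame'])
    return c
def ray(c,px):
    R,_=cv2.Rodrigues(np.array(c['rvec'],float)); t=np.array(c['tvec'],float).ravel()
    o=-R.T@t; d=R.T@np.linalg.inv(np.array(c['mtx']))@np.array([px[0],px[1],1.]); return o,d
def onz(c,px,z):
    o,d=ray(c,px); return o+d*(z-o[2])/d[2]
def proj(c,p):
    return cv2.projectPoints(np.array(p,float).reshape(-1,1,3),np.array(c['rvec'],float),np.array(c['tvec'],float),np.array(c['mtx'],float),None)[0].reshape(-1,2)
def tri(cs,pxs):
    A=np.zeros((3,3));b=np.zeros(3)
    for c,p in zip(cs,pxs):
        o,d=ray(c,p);d=d/np.linalg.norm(d);M=np.eye(3)-np.outer(d,d);A+=M;b+=M@o
    return np.linalg.solve(A,b)
def towork(v): # world vector -> tool axes mm
    R,_=cv2.Rodrigues(np.array(env.sense()['orientation'],float)); return R.T@np.array(v)*1000
E
python3 - <<'E'
from h import *
s=env.sense(); print(s)
for n in('top','side'):
    c=cam(n,n+'0.png'); o,_=ray(c,(0,0)); print(n,o.round(3))
    for th in('cap_top','coupling_center','tongs_grip','tongs_jaws','spare_center','tray','rest','carton','tape'):
        print(n,th,[(np.round(d['pixel']).tolist(),round(d['score'],2)) for d in models.boxes_of(n,th)[:3]])
a=[cv2.imread('pics/%s0.png'%n) for n in('top','side')]
E
```

```text
pics
{'time_s': 0.0, 'q': array([-1.22889897e+00,  2.64768873e-01,  1.60534736e+00, -1.19830785e-05,
        1.27372104e+00, -3.68889047e-02]), 'dq': array([ 0.00178505,  0.00125793, -0.00056612, -0.0003385 , -0.0013245 ,
        0.00103251]), 'joint_torque': array([ 2.20860464e-03, -5.02105951e+01, -3.56873202e+01,  7.29709701e-02,
        2.96512723e-02, -1.83616025e-04]), 'ee_pos': array([ 0.24937427, -0.62648364,  0.23739181]), 'orientation': array([-3.08323852e+00, -5.91033451e-01,  5.53016376e-04]), 'wrist_force': array([-0.49243917, -0.04779031,  0.79938063]), 'moment': array([ 0.01223991, -0.01179398,  0.00290212]), 'finger_gap': 0.08831112126158981}
top [ 0.403 -0.065  1.17 ]
top cap_top [([230.0, 156.0], 0.73)]
top coupling_center [([370.0, 208.0], 0.71)]
top tongs_grip [([206.0, 241.0], 0.75)]
top tongs_jaws [([209.0, 234.0], 0.62)]
top spare_center [([368.0, 209.0], 0.65), ([318.0, 210.0], 0.63)]
top tray [([343.0, 202.0], 0.73), ([447.0, 208.0], 0.31)]
top rest [([210.0, 241.0], 0.96)]
top carton [([446.0, 207.0], 0.88)]
top tape [([234.0, 152.0], 0.62)]
side [0.494 0.742 0.815]
side cap_top [([320.0, 153.0], 0.51)]
side coupling_center [([318.0, 164.0], 0.77), ([336.0, 344.0], 0.23)]
side tongs_grip [([331.0, 317.0], 0.79)]
side tongs_jaws [([333.0, 324.0], 0.66)]
side spare_center [([312.0, 208.0], 0.93)]
side tray [([304.0, 202.0], 0.55)]
side rest [([334.0, 345.0], 0.57)]
side carton [([330.0, 124.0], 0.88)]
side tape [([217.0, 283.0], 0.7), ([302.0, 200.0], 0.7)]
```

View pics/top0.png

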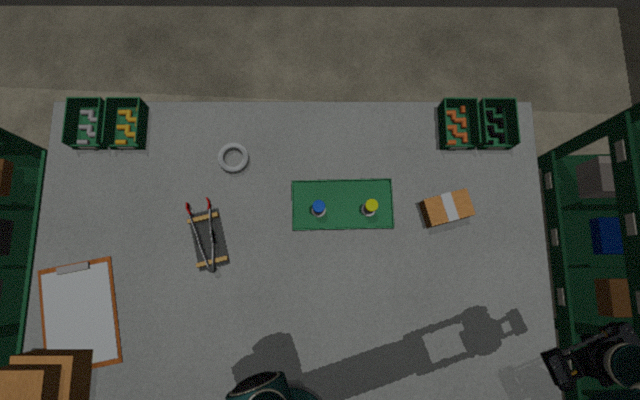

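View pics/side0.png

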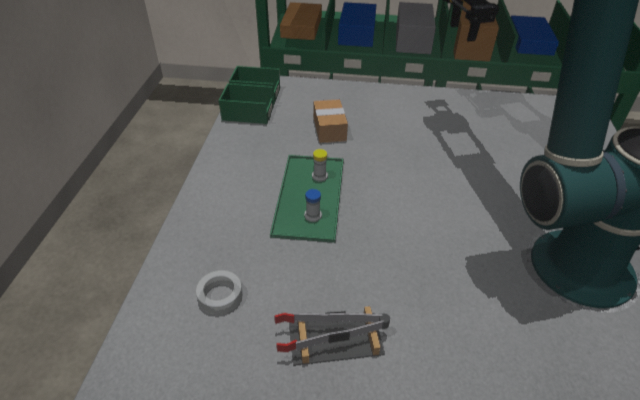

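Top view: yellow cap at (371,205), blue at (318,207), tongs with red jaws at (188,207)/(209,202) and hinge at (212,268), tape at (233,157), carton at (447,207). The side view agrees: yellow is the far coupling at (320,155), blue at (313,196). The network's top 'cap_top' at (230,156) is actually the tape, so I'm using colour segmentation instead.

```bash
cat > seg.py <<'E'
from h import *
def blobs(img,lo,hi,roi,minA=8):
    x0,y0,x1,y1=roi
    m=np.zeros(img.shape[:2],np.uint8)
    m[y0:y1,x0:x1]=cv2.inRange(cv2.cvtColor(img,cv2.COLOR_BGR2HSV),lo,hi)[y0:y1,x0:x1]
    n,_,st,ce=cv2.connectedComponentsWithStats(m)
    return [(ce[i].round(1),st[i].tolist()) for i in range(1,n) if st[i,4]>=minA]
E
python3 - <<'E'
from seg import *
T=cam('top');S=cam('side')
it,is_=T['frame'],S['frame']
Y=((22,120,60),(35,255,255));B=((105,120,40),(125,255,255))
R=((0,150,60),(6,255,255))
yt=blobs(it,*Y,(340,180,400,235));ys=blobs(is_,*Y,(290,130,350,230))
bt=blobs(it,*B,(290,180,350,235));bs=blobs(is_,*B,(290,160,350,230))
print('Y',yt,ys);print('B',bt,bs)
rt=blobs(it,*R,(170,180,240,240),5);rs=blobs(is_,*R,(260,300,330,370),5)
print('R',rt,rs)
print('yellow tri',tri([T,S],[yt[0][0],ys[0][0]]),'blue',tri([T,S],[bt[0][0],bs[0][0]]))
print('yel top z.07',onz(T,yt[0][0],.075),'blue',onz(T,bt[0][0],.067))
for b in rt: print('jaw z.03',onz(T,b[0],.04))
for b in rs: print('jaw side z.03',onz(S,b[0],.04))
print('hinge',onz(T,(212,269),.04), onz(S,(386,320),.04))
print('tray corners',[onz(T,p,.012)[:2].round(3).tolist() for p in((292,181),(391,179),(393,229),(293,230))])
print('plate',[onz(T,p,.005)[:2].round(3).tolist() for p in((192,212),(218,208),(228,265),(199,270))])
print('carton',onz(T,(447,207),.06),'tape',onz(T,(233,157),.03))
a=cv2.resize(it[185:285,170:260],None,fx=6,fy=6,interpolation=3);cv2.imwrite('pics/tongs.png',np.clip(a*2.,0,255))
E
```

```text
Y [(array([371.2, 204.9]), [365, 199, 13, 13, 133])] [(array([319.7, 154.6]), [313, 149, 14, 12, 134])]
B [(array([318.2, 206. ]), [312, 200, 13, 13, 126])] [(array([312.6, 195.4]), [306, 189, 15, 14, 152])]
R [(array([208. , 202.9]), [206, 198, 4, 11, 18]), (array([187.5, 208.4]), [186, 203, 5, 11, 20])] [(array([284.2, 314.9]), [275, 314, 19, 3, 30]), (array([286.8, 343.8]), [278, 340, 18, 7, 45])]
yellow tri [ 0.60348116 -0.22424858  0.07496952] blue [ 0.60152569 -0.07590049  0.06988157]
yel top z.07 [ 0.60313061 -0.22422521  0.075     ] blue [ 0.60141624 -0.07590864  0.067     ]
jaw z.03 [0.61530514 0.24179907 0.04      ]
jaw z.03 [0.59919232 0.29993509 0.04      ]
jaw side z.03 [0.61534259 0.22997678 0.04      ]
jaw side z.03 [0.60019434 0.28914345 0.04      ]
hinge [0.42690418 0.22163856 0.04      ] [0.42512972 0.21694392 0.04      ]
tray corners [[0.687, 0.002], [0.694, -0.295], [0.543, -0.295], [0.54, -0.003]]
plate [[0.594, 0.297], [0.606, 0.221], [0.439, 0.185], [0.425, 0.268]]
carton [ 0.59984288 -0.4415574   0.06      ] tape [0.75607861 0.17688415 0.03      ][ WARN:0@2.871] global loadsave.cpp:1063 imwrite_ Unsupported depth image for selected encoder is fallbacked to CV_8U.
```

View pics/tongs.png

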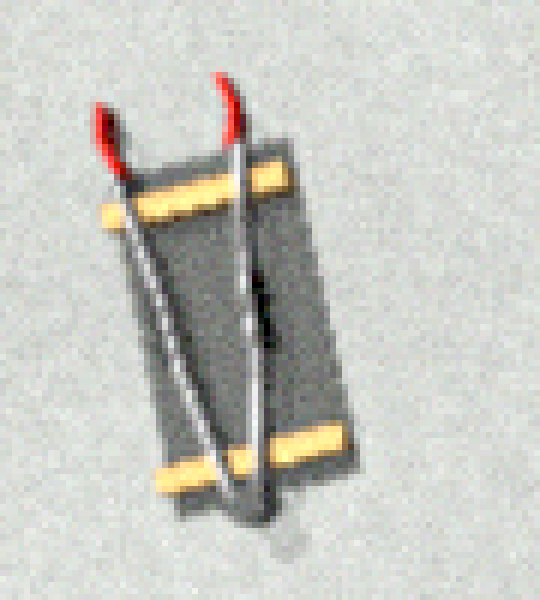

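Run:
```python
from h import *
p=env.sense()['ee_pos']
print(towork(np.array([.6035,-.2245,p[2]])-p), p)
```

```text
[ 4.77684303e+02 -2.43218550e+02  2.72785820e-03] [ 0.24963119 -0.62713436  0.23870569]
```

Request:
{"api": "carry_out", "payload": {
  "motion": [
    {"travel": [39.8,-20.3,0]},
    {"travel": [39.8,-20.3,0]},
    {"travel": [39.8,-20.3,0]},
    {"travel": [39.8,-20.3,0]},
    {"travel": [39.8,-20.3,0]},
    {"travel": [39.8,-20.3,0]},
    {"travel": [39.8,-20.3,12]},
    {"travel": [39.8,-20.3,12]},
    {"travel": [39.8,-20.3,12]},
    {"travel": [39.8,-20.3,12]},
    {"travel": [39.8,-20.3,12]},
    {"travel": [39.8,-20.3,12]},
    {"travel": [0,0,0]},
    {"travel": [0,0,0]}
  ],
  "claw": 255,
  "newtons": 20
}}

```text
schema error: expected keys travel, spin
```

Request:
{"api": "carry_out", "payload": {
  "motion": [
    {"travel": [39.8,-20.3,0],"spin": 0},
    {"travel": [39.8,-20.3,0],"spin": 0},
    {"travel": [39.8,-20.3,0],"spin": 0},
    {"travel": [39.8,-20.3,0],"spin": 0},
    {"travel": [39.8,-20.3,0],"spin": 0},
    {"travel": [39.8,-20.3,0],"spin": 0},
    {"travel": [39.8,-20.3,12],"spin": 0},
    {"travel": [39.8,-20.3,12],"spin": 0},
    {"travel": [39.8,-20.3,12],"spin": 0},
    {"travel": [39.8,-20.3,12],"spin": 0},
    {"travel": [39.8,-20.3,12],"spin": 0},
    {"travel": [39.8,-20.3,12],"spin": 0},
    {"travel": [0,0,0],"spin": 0},
    {"travel": [0,0,0],"spin": 0}
  ],
  "claw": 255,
  "newtons": 20
}}

```text
time_s: 2.85
ee_pos: [0.6031, -0.2244, 0.1668]
orientation: [3.085, 0.592, -0.001]
wrist_force: [0.0, -0.2, -0.2]
finger_gap: 0.0003
```

Run:
```python
from seg import *
W=cam('wrist','w1.png'); s=env.sense(); print(s['ee_pos'],s['wrist_force'], ray(W,(0,0))[0])
Y=((22,120,60),(35,255,255))
b=blobs(W['frame'],*Y,(0,0,640,400),100); print(b)
for q in b: print(onz(W,q[0],.078))
print(proj(W,[s['ee_pos'],[.6035,-.2245,.08]]))
```

```text
[ 0.60296548 -0.22496662  0.16707485] [-0.18732946  0.16603273 -0.349945  ] [ 0.667898   -0.19875395  0.31278546]
[(array([320.4, 203.5]), [297, 179, 48, 49, 1851])]
[ 0.60476137 -0.22584971  0.078     ]
[[318.57302657 258.48616661]
 [318.05593593 205.15393564]]
```

View pics/w1.png

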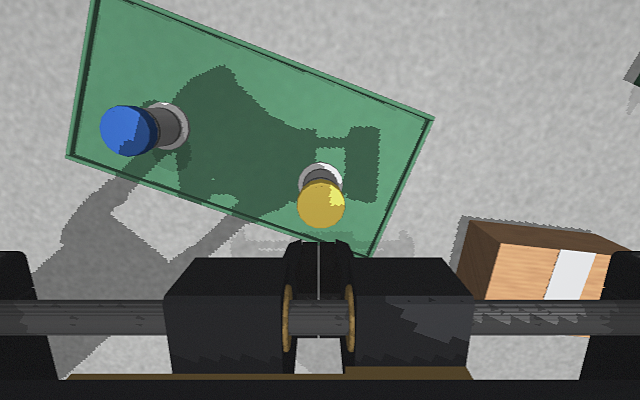

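Wrist view: yellow cap at (320,204), fingertips at (319,258), carton and blue coupling clear. The cap measures (0.6045, -0.2255), which agrees with the fixed cameras to about 1.5 mm.

Request:
{"api": "carry_out", "payload": {
  "motion": [
    {"travel": [1,0,20],"spin": 0},
    {"travel": [0,0,25],"spin": 0},
    {"travel": [0,0,25],"spin": 0},
    {"travel": [0,0,8],"spin": 0},
    {"travel": [0,0,4],"spin": 0},
    {"travel": [0,0,3],"spin": 0},
    {"travel": [0,0,2],"spin": 0},
    {"travel": [0,0,2],"spin": 0},
    {"travel": [0,0,2],"spin": 0},
    {"travel": [0,0,2],"spin": 0},
    {"travel": [0,0,0],"spin": 0}
  ]
}}

```text
time_s: 4.28
ee_pos: [0.6049, -0.2241, 0.0747]
orientation: [3.084, 0.591, 0.002]
wrist_force: [-0.8, 0.4, 5.3]
finger_gap: 0.0005
```

Request:
{"api": "carry_out", "payload": {
  "motion": [
    {"travel": [0,0,1],"spin": 0},
    {"travel": [0,0,1],"spin": 0},
    {"travel": [0,0,0],"spin": 0},
    {"travel": [0,0,0],"spin": 0}
  ]
}}

```text
time_s: 4.78
ee_pos: [0.6052, -0.2242, 0.0744]
orientation: [3.084, 0.591, 0.003]
wrist_force: [-4.3, 1.1, 13.4]
finger_gap: 0.0006
```

Run:
```python
from h import *
p=env.sense()['ee_pos']
print(towork(np.array([.5135,.242,p[2]])-p), p)
```

```text
[  87.22921973 -467.07569904   -0.63714049] [ 0.60524619 -0.22420992  0.07439423]
```

Request:
{"api": "carry_out", "payload": {
  "motion": [
    {"travel": [0,0,-30],"spin": 0},
    {"travel": [0,0,-50],"spin": 0},
    {"travel": [0,0,-20],"spin": 0},
    {"travel": [8.7,-46.7,0],"spin": 0},
    {"travel": [8.7,-46.7,0],"spin": 0},
    {"travel": [8.7,-46.7,0],"spin": 0},
    {"travel": [8.7,-46.7,0],"spin": 0},
    {"travel": [8.7,-46.7,0],"spin": 0},
    {"travel": [8.7,-46.7,0],"spin": 0},
    {"travel": [8.7,-46.7,0],"spin": 0},
    {"travel": [8.7,-46.7,0],"spin": 0},
    {"travel": [8.7,-46.7,0],"spin": 0},
    {"travel": [8.7,-46.7,0],"spin": 0},
    {"travel": [0,0,0],"spin": 6.3},
    {"travel": [0,0,0],"spin": 0}
  ],
  "claw": 0
}}

```text
time_s: 6.65
ee_pos: [0.5115, 0.2427, 0.1705]
orientation: [3.112, 0.425, -0.003]
wrist_force: [-0.1, -0.5, -0.1]
finger_gap: 0.0881
```

Run:
```python
from seg import *
W=cam('wrist','w2.png'); T=cam('top');S=cam('side'); s=env.sense(); R=cv2.Rodrigues(s['orientation'])[0]
print(s['ee_pos'],s['wrist_force'],'yaw',np.degrees(np.arctan2(R[1,0],R[0,0])),R[:,2])
Y=((22,120,60),(35,255,255))
print('cap',tri([T,S],[blobs(T['frame'],*Y,(340,180,400,235))[0][0],blobs(S['frame'],*Y,(290,130,350,230))[0][0]]))
b=blobs(W['frame'],(0,150,40),(6,255,255),(0,0,640,400),100)+blobs(W['frame'],(174,150,40),(180,255,255),(0,0,640,400),100); print(b)
for q in b: print(onz(W,q[0],.05))
# guesses
u=np.array([np.cos(np.radians(15.4)),np.sin(np.radians(15.4))]);g=np.array([.5135,.242])
print(proj(W,[[*(g+k*u),.054] for k in(-.09,0,.095)]))
```

```text
[0.51214924 0.24166928 0.17108681] [ 0.98936539 -0.70393769 -0.92732828] yaw 15.453694556626653 [-8.58828949e-04 -4.10133304e-04 -9.99999547e-01]
cap [ 0.60595903 -0.22419533  0.06814308]
[(array([281. ,  65.6]), [275, 39, 15, 54, 355]), (array([360. ,  67.5]), [351, 41, 16, 54, 366])]
[0.59919236 0.29539447 0.05      ]
[0.6137293  0.23833028 0.05      ]
[[318.70704017 291.06209106]
 [319.09409825 192.92404156]
 [319.58789997  67.72128907]]
```

View pics/w2.png

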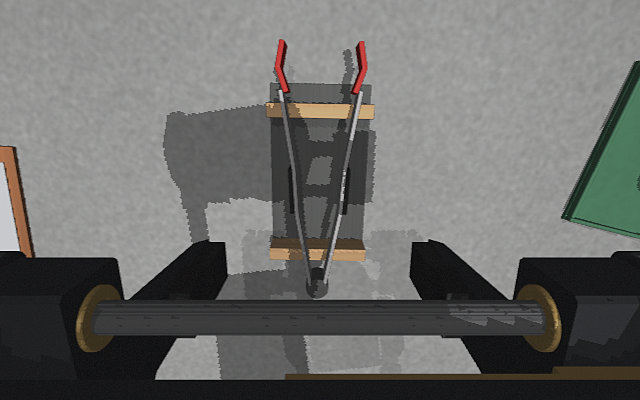

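Wrist view: the tongs are aligned with the tool, with jaws at (281,66) and (360,67), pads at (292,188) and (345,190), hinge at (317,288). These are within about 3 mm of prediction. The cap's triangulated height dropped about 7 mm and now matches the blue one that is home. Descending to the tongs.

Request:
{"api": "carry_out", "payload": {
  "motion": [
    {"travel": [3,0,30],"spin": 0},
    {"travel": [0,0,40],"spin": 0},
    {"travel": [0,0,35],"spin": 0},
    {"travel": [0,0,25],"spin": 0},
    {"travel": [0,0,12],"spin": 0},
    {"travel": [0,0,6],"spin": 0},
    {"travel": [0,0,0],"spin": 0},
    {"travel": [0,0,0],"spin": 0}
  ]
}}

```text
time_s: 7.8
ee_pos: [0.5162, 0.2434, 0.0249]
orientation: [-3.113, -0.421, -0.003]
wrist_force: [1.1, -0.1, 0.4]
finger_gap: 0.0884
```

Request:
{"api": "carry_out", "payload": {
  "motion": [
    {"travel": [0,0,0],"spin": 0},
    {"travel": [0,0,0],"spin": 0},
    {"travel": [0,0,0],"spin": 0},
    {"travel": [0,0,0],"spin": 0},
    {"travel": [0,0,0],"spin": 0},
    {"travel": [0,0,0],"spin": 0}
  ],
  "claw": 125,
  "newtons": 30
}}

```text
time_s: 8.55
ee_pos: [0.5153, 0.2431, 0.0237]
orientation: [-3.113, -0.421, -0.0]
wrist_force: [0.2, 0.8, -0.1]
finger_gap: 0.0452
```

Gap of 45 mm as wanted. Lifting.

Request:
{"api": "carry_out", "payload": {
  "motion": [
    {"travel": [0,0,-5],"spin": 0},
    {"travel": [0,0,-10],"spin": 0},
    {"travel": [0,0,-20],"spin": 0},
    {"travel": [0,0,-30],"spin": 0},
    {"travel": [0,0,-35],"spin": 0},
    {"travel": [0,0,-40],"spin": 0},
    {"travel": [0,0,-20],"spin": 0},
    {"travel": [0,0,0],"spin": 0},
    {"travel": [0,0,0],"spin": 0}
  ]
}}

```text
time_s: 9.68
ee_pos: [0.5142, 0.2426, 0.1821]
orientation: [3.113, 0.421, -0.004]
wrist_force: [-0.7, -0.9, -1.5]
finger_gap: 0.0452
```

Run:
```python
from seg import *
W=cam('wrist','w3.png'); S=cam('side'); s=env.sense()
print(s['ee_pos'],s['wrist_force'],s['finger_gap'])
b=blobs(W['frame'],(0,150,40),(6,255,255),(0,0,640,400),100); print(b)
R=cv2.Rodrigues(s['orientation'])[0]
for q in b: print('tool frame mm, at grasp height top', (R.T@(onz(W,q[0],s['ee_pos'][2]+.019+.008)-s['ee_pos'])*1000).round(1))
a=np.vstack([W['frame'][:260,160:480],]); c=S['frame'][150:410,180:500]
if c.shape[0]<260: c=cv2.copyMakeBorder(c,0,260-c.shape[0],0,0,cv2.BORDER_CONSTANT)
cv2.imwrite('pics/lift.png',np.hstack([a,c]))
```

```text
[0.51393436 0.24248581 0.18147697] [-0.50215718  0.16356995 -1.18953151] 0.04513646252112387
[(array([245.4,  40.3]), [227, 0, 41, 89, 1903]), (array([399.3,  41.8]), [375, 0, 44, 91, 2018])]
tool frame mm, at grasp height top [ 90.7 -23.6 -27.4]
tool frame mm, at grasp height top [ 90.3  26.9 -27.3]
```

View pics/lift.png

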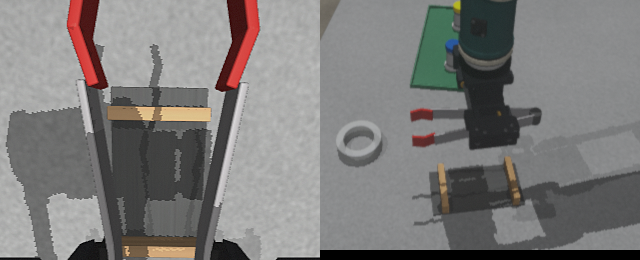

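Left (wrist): tongs held symmetrically, with jaws at (85,40) and (238,41) in the crop. Right (side): the tongs are level and clear of the rest, jaws at (422,128). Jaw centre in the tool frame is about x +95, y +1.5, z −19 mm. Moving over the coupling at yaw 0.

Request:
{"api": "carry_out", "payload": {
  "motion": [
    {"travel": [0,0,0],"spin": 5.15},
    {"travel": [0,0,0],"spin": 5.15},
    {"travel": [0,0,0],"spin": 5.15},
    {"travel": [-0.4,25,0],"spin": 0},
    {"travel": [-0.4,40,0],"spin": 0},
    {"travel": [-0.4,40,0],"spin": 0},
    {"travel": [-0.4,40,0],"spin": 0},
    {"travel": [-0.4,40,0],"spin": 0},
    {"travel": [-0.4,40,0],"spin": 0},
    {"travel": [-0.4,40,0],"spin": 0},
    {"travel": [-0.4,40,0],"spin": 0},
    {"travel": [-0.4,40,0],"spin": 0},
    {"travel": [-0.4,40,0],"spin": 0},
    {"travel": [0,40,0],"spin": 0},
    {"travel": [0,25,20],"spin": 0},
    {"travel": [0,15,20],"spin": 0},
    {"travel": [0,0,20],"spin": 0},
    {"travel": [0,0,0],"spin": 0},
    {"travel": [0,0,0],"spin": 0}
  ]
}}

```text
time_s: 12.15
ee_pos: [0.5108, -0.2214, 0.1234]
orientation: [-3.141, 0.0, 0.001]
wrist_force: [-0.4, 0.4, 0.4]
finger_gap: 0.0452
```

```bash
cat > chk.py <<'E'
from seg import *
import sys
W=cam('wrist',sys.argv[1]); T=cam('top'); S=cam('side'); s=env.sense(); R=cv2.Rodrigues(s['orientation'])[0]; p=s['ee_pos']
print(p,s['wrist_force'],s['finger_gap'],'yaw',np.degrees(np.arctan2(R[1,0],R[0,0])))
Y=((22,120,60),(35,255,255))
y=blobs(W['frame'],*Y,(0,0,640,400),100); print('yW',y)
for q in y: print('cap wrist',onz(W,q[0],.073))
y=blobs(T['frame'],*Y,(340,180,400,235)); print('yT',y,[onz(T,q[0],.072) for q in y])
for q in blobs(W['frame'],(0,150,40),(6,255,255),(0,0,640,400),100): print('jaw',q,onz(W,q[0],p[2]+.019+.008))
j=p+R@[.095,.0015,-.019]; print('jaw centre',j,'px',proj(W,[j]))
rt=blobs(T['frame'],(0,150,60),(6,255,255),(340,150,420,260),5); print([(q,onz(T,q[0],p[2]+.031).round(4)) for q in rt])
E
python3 chk.py w4.png
```

```text
[ 0.51163376 -0.22189102  0.12469174] [-0.2731815   0.04144945 -2.08287106] 0.04500149747963233 yaw -0.009843916541793944
yW [(array([325.9,  61.9]), [294, 28, 64, 69, 3454])]
cap wrist [ 0.60396145 -0.22619497  0.073     ]
yT [] []
jaw (array([245. ,  40.5]), [227, 0, 41, 89, 1832]) [ 0.60103281 -0.19833364  0.15169174]
jaw (array([399.9,  41.6]), [375, 0, 45, 91, 1968]) [ 0.6007198  -0.24836372  0.15169174]
jaw centre [ 0.60660289 -0.22339392  0.14384519] px [[322.39022431  27.00088784]]
[((array([363.9, 198.6]), [363, 193, 3, 12, 19]), array([ 0.6051, -0.1939,  0.1557]))]
```

View pics/w4.png

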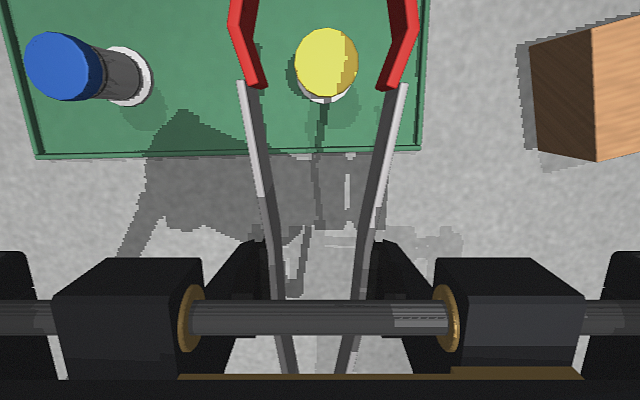

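Wrist view: yellow cap at (326,62) between the red jaws (left around 245, right around 400), jaw centre around (322,27), blue coupling well clear at (65,67). Correct by (−2, +2.5) mm, then go down, slowing as the jaws pass the cap.

Request:
{"api": "carry_out", "payload": {
  "motion": [
    {"travel": [-2,2.5,0],"spin": 0},
    {"travel": [0,0,10],"spin": 0},
    {"travel": [0,0,20],"spin": 0},
    {"travel": [0,0,20],"spin": 0},
    {"travel": [0,0,15],"spin": 0},
    {"travel": [0,0,15],"spin": 0},
    {"travel": [0,0,10],"spin": 0},
    {"travel": [0,0,10],"spin": 0},
    {"travel": [0,0,5],"spin": 0},
    {"travel": [0,0,0],"spin": 0},
    {"travel": [0,0,0],"spin": 0}
  ]
}}

```text
time_s: 13.68
ee_pos: [0.5092, -0.2247, 0.0192]
orientation: [3.141, -0.001, 0.001]
wrist_force: [0.4, -0.2, -0.5]
finger_gap: 0.0452
```

```bash
python3 chk.py w5.png
```

```text
[ 0.50926634 -0.22466144  0.01922931] [-0.15985449 -0.04298611 -1.62257636] 0.044921982624227697 yaw -0.049020470822767996
yW [(array([321.7,  33.3]), [251, 0, 143, 82, 8790])]
cap wrist [ 0.59669618 -0.2260666   0.073     ]
yT [(array([368., 201.]), [366, 200, 6, 4, 12])] [array([ 0.61482519, -0.21593767,  0.072     ])]
jaw (array([244.8,  42.4]), [227, 0, 41, 89, 1800]) [ 0.59915546 -0.20121017  0.04622931]
jaw (array([400.2,  43.5]), [376, 0, 44, 92, 1913]) [ 0.59881485 -0.25206424  0.04622931]
jaw centre [ 0.60424729 -0.2262344   0.03831844] px [[321.11946798  30.54475984]]
[((array([360.6, 206.5]), [359, 201, 4, 11, 19]), array([ 0.603 , -0.1974,  0.0502]))]
```

View pics/w5.png

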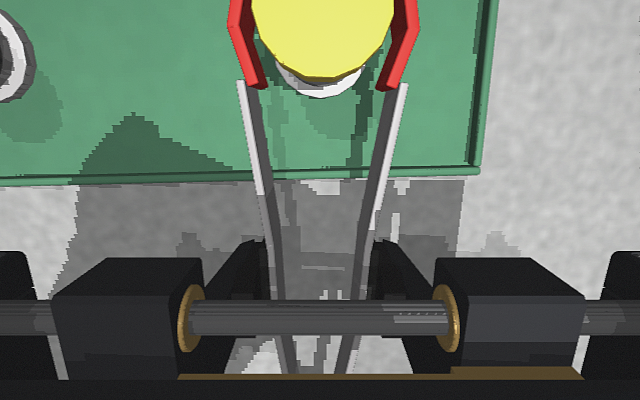

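Wrist view: cap (322,~10 to 82) centred between the jaws (245 and 400), flange visible below it at (318,90). Closing gently.

Request:
{"api": "carry_out", "payload": {
  "motion": [
    {"travel": [0,0,0],"spin": 0},
    {"travel": [0,0,0],"spin": 0},
    {"travel": [0,0,0],"spin": 0}
  ],
  "claw": 145,
  "newtons": 34
}}

```text
time_s: 14.2
ee_pos: [0.5089, -0.2245, 0.0188]
orientation: [3.142, -0.001, 0.0]
wrist_force: [0.1, -0.1, -0.3]
finger_gap: 0.0379
```

Request:
{"api": "carry_out", "payload": {
  "motion": [
    {"travel": [0,0,0],"spin": 0},
    {"travel": [0,0,0],"spin": 0},
    {"travel": [0,0,0],"spin": 0},
    {"travel": [0,0,0],"spin": 0},
    {"travel": [0,0,0],"spin": 0},
    {"travel": [0,0,0],"spin": 0},
    {"travel": [0,0,0],"spin": 0},
    {"travel": [0,0,0],"spin": 0}
  ],
  "claw": 255,
  "newtons": 34
}}

```text
time_s: 15.2
ee_pos: [0.5089, -0.2245, 0.0187]
orientation: [3.142, -0.001, 0.0]
wrist_force: [-0.6, -0.4, -1.2]
finger_gap: 0.0349
```

Gap is 35 mm, as expected on a 32 mm barrel. Lift slowly at first.

Request:
{"api": "carry_out", "payload": {
  "motion": [
    {"travel": [0,0,-3],"spin": 0},
    {"travel": [0,0,-5],"spin": 0},
    {"travel": [0,0,-8],"spin": 0},
    {"travel": [0,0,-10],"spin": 0},
    {"travel": [0,0,-12],"spin": 0},
    {"travel": [0,0,-15],"spin": 0},
    {"travel": [0,0,-15],"spin": 0},
    {"travel": [0,0,-15],"spin": 0},
    {"travel": [0,0,-15],"spin": 0},
    {"travel": [0,0,-15],"spin": 0},
    {"travel": [0,0,-12],"spin": 0},
    {"travel": [0,0,-8],"spin": 0},
    {"travel": [0,0,-5],"spin": 0},
    {"travel": [0,0,-2],"spin": 0},
    {"travel": [0,0,0],"spin": 0},
    {"travel": [0,0,0],"spin": 0},
    {"travel": [0,0,0],"spin": 0}
  ]
}}

```text
time_s: 17.32
ee_pos: [0.5086, -0.2243, 0.1583]
orientation: [-3.141, 0.001, 0.001]
wrist_force: [-0.3, -0.0, -1.2]
finger_gap: 0.0348
```

```bash
python3 chk.py w6.png
python3 - <<'E'
from seg import *
S=cam('side'); W=cv2.imread('pics/w6.png')
s=S['frame'][40:240,240:440]; s=cv2.resize(s,None,fx=2,fy=2,interpolation=cv2.INTER_CUBIC)
cv2.imwrite('pics/end.png',np.hstack([cv2.resize(W,(400,250))[:, :],np.zeros((250,0,3),np.uint8)])) if 0 else cv2.imwrite('pics/end.png',np.hstack([s,W[:,130:520]]))
Y=((22,120,60),(35,255,255))
print('side cap',blobs(S['frame'],*Y,(200,20,460,300)), [onz(S,q[0],.185) for q in blobs(S['frame'],*Y,(200,20,460,300))])
p=env.sense()['ee_pos']; print('exp cap px side',proj(S,[[.604,-.2262,z] for z in(p[2]+.019-.035,p[2]+.019+.035)]))
E
```

```text
[ 0.50872588 -0.22441469  0.1584945 ] [-0.12617731  0.22792112 -1.39932512] 0.035163407178051935 yaw -0.048846428796772555
yW [(array([325.5,  33.2]), [255, 0, 142, 80, 8729])]
cap wrist [ 0.62277631 -0.22958205  0.073     ]
yT [(array([374. , 191.9]), [372, 189, 5, 7, 14])] [array([ 0.64099954, -0.23351978,  0.072     ])]
jaw (array([276.8,  68.8]), [263, 40, 28, 50, 539]) [ 0.59046581 -0.21113763  0.1854945 ]
jaw (array([367.9,  72.5]), [354, 46, 30, 45, 498]) [ 0.58930102 -0.24152379  0.1854945 ]
jaw centre [ 0.60373183 -0.2259993   0.1774579 ] px [[321.2913288   30.14971933]]
[((array([370.8, 195.8]), [370, 193, 2, 6, 8]), array([ 0.6055, -0.2072,  0.1895]))]
side cap [(array([320.5, 108.4]), [314, 103, 15, 12, 157])] [array([ 0.60776063, -0.26306877,  0.185     ])]
exp cap px side [[320.01675063 131.78765321]
 [320.34963393 106.71940237]]
```

View pics/end.png

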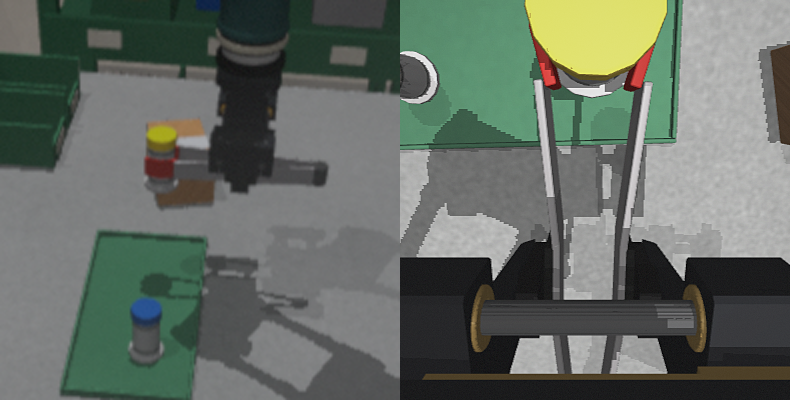

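The side view shows the yellow-capped coupling hanging upright in the red jaws at crop (160,160), well above the tray. The blue coupling is still standing at (147,330). In the wrist view the cap sits where it was before the lift, so nothing slipped. Handing in.

Run:
```python
from h import *
print(env.finish_job()); s=env.sense(); print(s['time_s'],s['ee_pos'],s['finger_gap'],s['wrist_force'])
```

```text
the job is handed in; nothing more can be done
None
the job is handed in; nothing more can be done
```

The job is handed in, about 17.5 s into the 54 s limit. The hand-in gives no verdict, and the robot could not be read after it, so the checks below are from just before.

- **Cap:** I pressed it home with the shut fingers. It stopped firmly with the fingertips at z of about 74 mm and 13 N on the wrist. Its triangulated height fell about 7 mm, to within 2 mm of the blue cap that was already home.
- **Tongs:** I took them half-closed off the rest, came down over the coupling and closed on the barrel with 34 N. I then raised the arm 140 mm.
- **Last checks:**
  - The finger gap held steady at 35 mm through the lift, against about 36 mm expected.
  - The jaw centre is at about 0.177 m, with the coupling seen upright in it. Its cap is within 2 px of the expected spot in the side view, so the coupling's middle is well over 125 mm.
  - In the wrist view the cap did not slip during the lift.
  - The blue coupling was still standing. I did not re-measure the carton and tape, but nothing came near them.
- **Disagreements:**
  - The network's `cap_top` in the top view was really the tape, so I used colour segmentation instead.
  - The wrist and fixed cameras differed by about 2 mm on the coupling's position, which is within calibration.
  - In the last check, the "cap wrist" and "yT" positions assumed the cap was at table height, so I ignored them.

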